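Lock the height stop with its jam nut

TASK

Lock the setting of the blue height stop without letting its jack screw turn: first push the orange keeper gate fully home so that it grips the screw and the spring catch clicks in behind it. Then set the loose open-ended spanner flat on the square brass jam nut and let go of it, take it again by the outer part of its handle, and turn the nut clockwise (seen from above) until it stops solid. Leave the gate caught and the nut tight; the spanner may stay on the nut. Do not knock the other things about.

Things in the scene. Friction and masses are not known exactly. Their poses are not given: they have to be found in the camera images.
- height_stop: blue steel bridge fixed to the worktop. Origin: underside, on the axis of screw and nut; z up. Dark base plate 130 x 150 x 8 mm; deck 116 x 116 mm centred on the axis, its top 46 mm above the worktop. The gate enters from the stop's -y side and shuts toward its +y. The catch housing, 20 x 20 mm, 32 mm high, stands beyond the deck's -y edge at x = 34 to 54 mm, with a red button to x = 66 mm.
- nut_seat (a point): fixed point on the axis of nut and screw, at the level of the deck's top, on which the nut stands. Axes parallel to the stop's.
- jack_screw (a joint): turn of the vertical jack screw, rad, 0 at the start, growing clockwise from above. It turns with the nut unless the shut gate holds its brass wing below the deck (play then about 0.06 rad); its setting must stay. Steel, 12 mm thick, ends in a black rubber pad 17 mm wide, 89 mm above the worktop.
- jam_nut (a joint): turn of the nut on the screw, rad, growing clockwise from above (tightening); starts at 0 to 0.3, stops solid at 1.25. Square brass nut, 24 mm across flats, flats reach 14 mm above the deck, bevelled top to 17 mm. At value 0 its flats stand at 45 degrees to the stop's x axis, at q they have turned clockwise by q. Friction 0.28 N m, rising to 0.43 at the stop; stays where left.
- keeper_gate (a joint): opening of the orange gate in m: 0 fully shut (solid stop), starts at 0.042 to 0.055, slides stiffly (3 N, and about 2 N more at the catch in the last 20 mm).
- gate_catch (a joint): travel of the brass spring catch in m: 0 at rest, 0.006 while the gate's tooth passes, back to 0 when it has clicked in behind the shut gate.
- gate_tab (a point): centre of the outer face of the gate's upright push tab (looks to the stop's -y). Tab 36 mm wide, 6 mm thick, from 12 to 42 mm above the worktop; this point is 27 mm up. Moves with the gate.
- stop_spanner: loose steel open spanner, 12 mm thick, 0.25 kg, lying flat. Origin: underside, at the middle of the mouth, which belongs on the nut's axis. Handle along its -x. Mouth opens to +x, 27 mm wide between 11 mm prongs that end at x = 15 mm; its back is at x = -13.5 mm. Seated, it lies flat on the deck, its x axis parallel to a pair of the nut's flats, and turns about 0.13 rad before the prongs bite.
- spanner_end (a point): point in the outer part of the spanner's handle, at x = -125 mm of the spanner, half way up its thickness. Axes as the spanner's. The handle runs from x = -26 to -152 mm, 18 mm wide (22 mm at the round eye, from -130 mm on); head 49 mm wide; balance point about x = -40 mm.
- masking_tape: roll of masking tape, 100 mm across, 24 mm high, lying flat; bystander. Origin: centre of its underside.
- pliers_red: red-handled pliers, 50 x 176 x 15 mm; bystander.
- screw_jar1: glass jar with red lid, 70 mm wide, 104 mm high; bystander. Origin: centre of its underside.
- screwdriver_blue: blue screwdriver, 188 mm long; bystander.
- tape_measure: yellow tape measure, 70 x 90 x 35 mm; bystander.

How it is judged:
On the way, in this order (a step that is already met when the one before it is completed fails the run):
1. the keeper gate is pushed home and the catch has clicked in behind it (value of joint keeper_gate below 0.004 m and value of joint gate_catch below 0.002 m), for 0.2 s.
2. the spanner lies flat on the nut and has been let go (horizontal distance between stop_spanner and nut_seat below 0.014 m and z of stop_spanner in the frame of nut_seat between -0.006 and 0.006 m and angle between stop_spanner's own z axis and vertical below 0.12 rad and contact force between the fingers and stop_spanner below 0.2 N), for 0.2 s.
3. the spanner is taken again by the outer part of its handle (grasp point within 50 mm of spanner_end), still on the nut (contact force between the fingers and stop_spanner above 0.5 N and distance between the grasp point and spanner_end below 0.05 m and horizontal distance between stop_spanner and nut_seat below 0.02 m), for 0.1 s.
4. the nut is turned up solid (value of joint jam_nut above 1.17 rad), for 0.1 s.
At the end, for the whole second after the job is handed in: the nut is turned to more than 1.15 rad (solid at 1.25), the gate is shut within 4 mm with the catch sprung back behind it, the screw is within 0.2 rad of its setting, and the spanner is at rest, on the nut or elsewhere (all of step 1 and value of joint jam_nut above 1.15 rad and value of joint jack_screw between -0.2 and 0.2 rad and linear speed of stop_spanner below 0.02 m/s); the robot touches nothing.
It fails at once if the jack screw is turned more than 0.3 rad from its setting (value of joint jack_screw above 0.3 rad or value of joint jack_screw below -0.3 rad).
It fails at once if a bystander (tape roll, pliers, jar, screwdriver, tape measure) is moved more than 40 mm (distance of any of masking_tape, pliers_red, screw_jar1, screwdriver_blue, tape_measure from where it was at the start of the episode above 0.04 m).
It also fails if it takes over 70 s, if anything falls off the work surface, if the arm or the gripper's body presses on something with over 40 N, if the wrist force passes 120 N, or if a joint passes its speed limit or range.

ROBOT

A 6-joint arm with a two-finger parallel gripper is mounted at the origin on a cart in front of the work surface, level with it; the furniture and walls round the work are solid. World frame = base frame: x ahead of the robot, y to its left, z up, the work surface at z = 0. Lengths are in m, angles in rad, forces in N, time in s.
With the tool pointing down it reaches from about 0.35 to 0.975 m from the base axis. Payload 4.9 kg.
Tool frame: the origin (TCP) lies between the finger pads; the fingertips stand 19 mm ahead of it and the grasp point (between the pads) is the TCP; z points along the fingers, y is the line along which they close (so a half turn about z gives the same grasp; the last joint's range is limited). The gripper opens to 85 mm and grips with 20 to 120 N. Pads are 22 mm wide; open, the fingers measure 114 mm over their backs; the gripper's body (76 mm by 85 mm) begins 54 mm behind the grasp point. The pads swing forward as they close: fully open they stand 13 mm farther back than shut.
Start: joints at [1.197, 0.053, 1.613, -0, 1.476, -0.119], TCP at [0.158, 0.605, 0.25] pointing down, gripper open.
Joint ranges: [-3.01, 3.01], [-1.01, 2.22], [0.06, 2.58], [-1.02, 4.17], [0.09, 2.62], [-3.14, 3.14]. Speed limits (rad/s): [2.57, 2.57, 3.14, 3.14, 3.14, 3.14].

INTERFACE

Orientations are given as a rotation vector (axis times angle).
In Python, from station import ctrl gives the robot as it stands. The module is installed in compiled form; this text tells all that it offers.
- The arm moves only by the tool servo_tool, never from a script. Its argument "increments" is a list that holds one entry, the list of rows, each a list of 5 numbers: the finger opening in cm, from 0 to 8.54, then the shift along the tool's x, y, z in cm, then the turn about the tool's z in degrees. A call has 1 to 5 rows; each row is the pose to reach, as a shift and turn from the pose commanded when the call began, along the tool's axes at that moment; what a row does not reach only later rows make up. A row lasts 1/10 s, in which the tool goes at most 50 mm and 8.59 degrees, less where a joint would pass 70% of its speed; a pose out of reach is approached as far as the arm can. A call with a gripper value outside its range is refused whole. The fingers move at their own pace and stop on an object; "newtons" is the grip in N (left out, the last holds). Time passes only in rows, so rows that repeat a pose let the fingers close. It gives the time, the measured TCP pose, the force, the opening and the grip force at its end, in the units of the state.
- ctrl.get_obs(): the state, without advancing time (a new reading comes with each control period).
- ctrl.get_image(name): name is "scene" or "top"; returns a dict with "img" (400x640x3 uint8, red, green, blue), "fx", "fy", "cx", "cy" (pixels), "rvec" (rotation vector, rad) and "tvec" (3), from world to camera coordinates, as OpenCV has them. Camera axes: x right, y down, z forward; pixel columns grow to the right and rows downward; lengths in m; the calibration is good to about 2 mm. A picture is of the moment at which its call begins. There is no depth.
- ctrl.finish_job(): hands the job in; it is judged then, once.
The state is a dict: "t": time; "q": joint angles; "dq": joint speeds; "effort": joint torques, N m; "tool_pos": TCP position; "tool_rot": TCP orientation; "contact_force": force on the tool from outside, world axes, zero at the start; "wrist_torque": the same for the moment, N m; "opening": finger opening in m; "grip_force": force on a finger pad.
Only numpy, scipy, OpenCV 4.12 (cv2) and the standard library are available. Lean on these libraries where they do the work, as an engineer would, in place of code of your own. Each camera call takes 0.05 s, during which the arm holds its last target. There are 200 camera calls.

## Working session

There is one attempt and no reset: what is moved stays moved. The work goes in short steps, Python scripts to look and compute and a tool call to move; the robot and the scene stay as the last step left them, time stands still between calls to the robot, and variables do not carry over. Pictures are saved under pics/ and viewed, at most 10 in all, crops included, and the job is handed in when it is done.

Besides the shell and the picture viewer there is one more tool, called after "Request:" as name(argument=value, ...), one argument or row to a line, values as JSON. servo_tool: Moves the arm, as the interface text tells. Its arguments: {"type":"object","properties":{"increments":{"type":"array"},"newtons":{"type":"number"}},"required":["increments"]}

```bash
mkdir -p pics; cat > h.py <<'E'
import numpy as np, cv2
from station import ctrl
from scipy.spatial.transform import Rotation as R
def cam(n):
    d=ctrl.get_image(n); d['R']=R.from_rotvec(d['rvec']).as_matrix(); d['t']=np.array(d['tvec']).ravel(); return d
def ray(d,u,v,z):
    r=d['R'].T@np.array([(u-d['cx'])/d['fx'],(v-d['cy'])/d['fy'],1]); c=-d['R'].T@d['t']
    return c+r*(z-c[2])/r[2]
def proj(d,p):
    q=d['R']@np.array(p)+d['t']; return d['fx']*q[0]/q[2]+d['cx'],d['fy']*q[1]/q[2]+d['cy']
def save(d,n): cv2.imwrite('pics/'+n,cv2.cvtColor(d['img'],cv2.COLOR_RGB2BGR))
E
python3 - <<'E'
from h import *
for n in('top','scene'):
    d=cam(n); save(d,n+'0.png'); print(n,-d['R'].T@d['t'],d['R'].round(3).tolist(),d['fx'])
print(ctrl.get_obs())
E
```

```text
top [ 0.38949738 -0.06847674  1.35024553] [[0.016, -1.0, 0.016], [-0.987, -0.018, -0.159], [0.159, -0.014, -0.987]] 407.25405664410334
scene [-0.32603097 -0.94880024  0.79489791] [[0.685, -0.728, -0.008], [-0.368, -0.337, -0.867], [0.629, 0.597, -0.499]] 363.4086897051181
{'t': 0.1, 'q': array([ 1.19701757e+00,  5.32862456e-02,  1.61412032e+00, -2.72356880e-05,
        1.47600603e+00, -1.19003086e-01]), 'dq': array([ 0.00109006, -0.00072061, -0.00368361,  0.00065296, -0.00105383,
       -0.00093962]), 'effort': array([ 6.69807159e-04, -3.94896019e+01, -3.71366072e+01, -5.81998484e-05,
        3.84760962e-03, -7.00676040e-06]), 'tool_pos': array([0.15733634, 0.60433904, 0.2492105 ]), 'tool_rot': array([-3.99061919e-01, -3.11572184e+00,  2.78243278e-03]), 'contact_force': array([0.26795781, 0.30557563, 0.87447322]), 'wrist_torque': array([ 0.03311134,  0.01226074, -0.01308419]), 'grip_force': 0.0, 'opening': 0.08553153155984504}
```

View pics/top0.png

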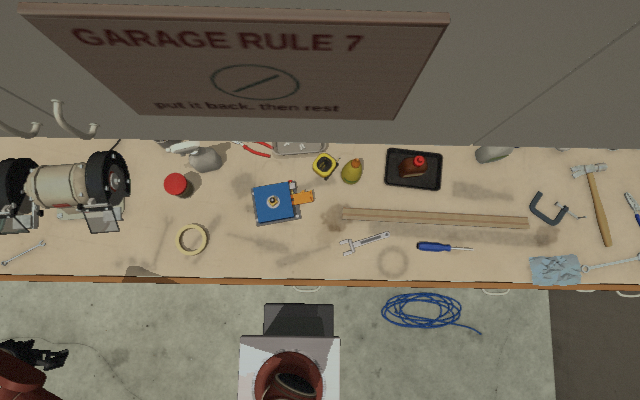

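View pics/scene0.png

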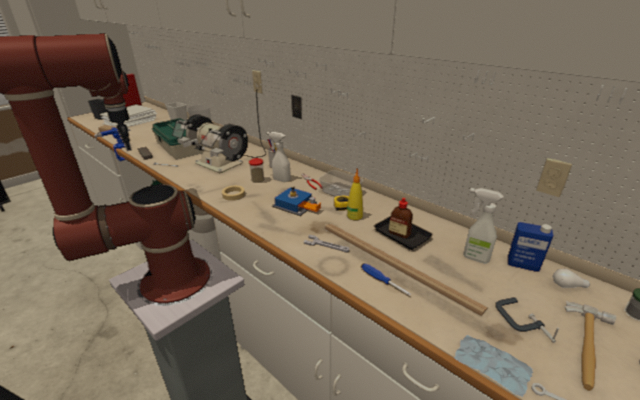

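```bash
python3 - <<'E'
import cv2
a=cv2.imread('pics/top0.png')[165:265,235:400]; cv2.imwrite('pics/c1.png',cv2.resize(a,None,fx=4.8,fy=4.8,interpolation=cv2.INTER_CUBIC))
E
```

```text
(no output)
```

View pics/c1.png

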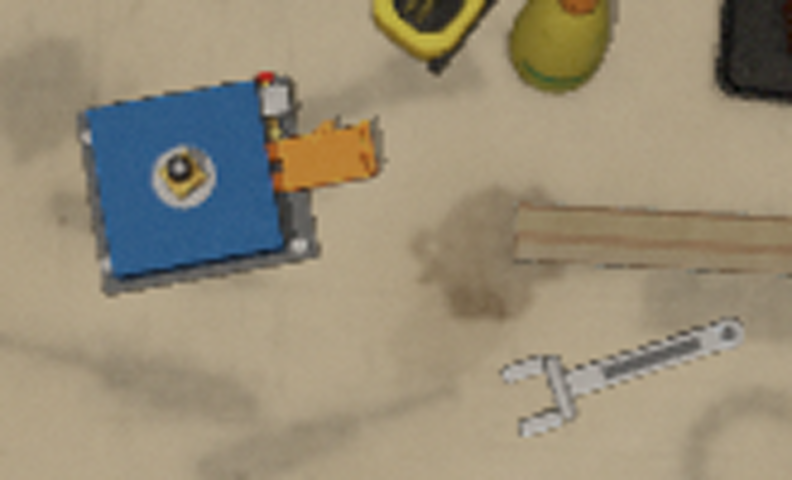

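```bash
cat > m.py <<'E'
from h import *
d=cam('top'); im=d['img']; hsv=cv2.cvtColor(im,cv2.COLOR_RGB2HSV); H,S,V=cv2.split(hsv)
def roi(m,x0,x1,y0,y1):
    k=np.zeros_like(m); k[y0:y1,x0:x1]=m[y0:y1,x0:x1]; return k
def big(m):
    c=max(cv2.findContours(m,cv2.RETR_EXTERNAL,cv2.CHAIN_APPROX_NONE)[0],key=cv2.contourArea); return c
def rect(m,z):
    p=np.array([ray(d,u,v,z)[:2] for u,v in big(m)[:,0]])*1000
    return cv2.minAreaRect(p.astype(np.float32)),p
b=roi(((H>95)&(H<125)&(S>120)&(V>90)).astype(np.uint8),235,320,165,235); r,_=rect(b,.046); print('deck',r)
o=roi(((H>8)&(H<22)&(S>170)&(V>150)).astype(np.uint8),285,330,175,215); r,p=rect(o,.025); print('gate',r,p.min(0),p.max(0))
ctr=np.array(ray(d,0,0,0))
s=roi(((S<50)&(V>110)).astype(np.uint8),330,395,225,262); s=cv2.morphologyEx(s,cv2.MORPH_CLOSE,np.ones((3,3)))
r,p=rect(s,.012); print('span',r,cv2.boxPoints(r).round())
for n,z,(u,v) in (('pad',.089,(235+180/4.8,165+166/4.8)),('tabtop',.042,(235+375/4.8,165+148/4.8)),('mouthA',.012,(235+503/4.8,165+375/4.8)),('mouthB',.012,(235+520/4.8,165+434/4.8)),('eye',.012,(235+732/4.8,165+333/4.8)),('tape',.024,(191,239)),('board',.02,(342,213)),('redbtn',.03,(235+265/4.8,165+77/4.8)),('tmeasure',.035,(325,165)),('bottle',0.02,(350,180)),('housing',.032,(235+275/4.8,165+98/4.8)),('boardL',.02,(528,225))): print(n,ray(d,u,v,z).round(4))
E
python3 m.py
```

```text
deck ((576.7462768554688, 62.97132873535156), (114.66976165771484, 113.97944641113281), 11.196521759033203)
gate ((596.8094482421875, -28.52155303955078), (38.914886474609375, 68.5926513671875), 10.597867012023926) [573.00509755 -62.93826185] [617.31685774   6.50332603]
span ((458.0636901855469, -239.39535522460938), (49.06761932373047, 168.0586700439453), 19.2244815826416) [[ 407. -168.]
 [ 463. -327.]
 [ 509. -311.]
 [ 454. -152.]]
pad [0.5769 0.0603 0.089 ]
tabtop [ 0.5986 -0.0664  0.042 ]
mouthA [ 0.4484 -0.1564  0.012 ]
mouthB [ 0.4088 -0.1682  0.012 ]
eye [ 0.4796 -0.3131  0.012 ]
tape [0.4532 0.325  0.024 ]
board [ 0.5467 -0.1624  0.02  ]
redbtn [0.6485 0.0101 0.03  ]
tmeasure [ 0.7038 -0.1039  0.035 ]
bottle [ 0.6578 -0.1883  0.02  ]
housing [0.6336 0.0027 0.032 ]
boardL [ 0.5176 -0.7767  0.02  ]
```

```bash
cat >> h.py <<'E'
def go(x,y,z,ang):
    "shift in tool axes (cm) and turn (deg) to world target, ang = world angle of tool x"
    o=ctrl.get_obs(); M=R.from_rotvec(o['tool_rot']).as_matrix(); a=np.degrees(np.arctan2(M[1,0],M[0,0]))
    s=M.T@(np.array([x,y,z])-o['tool_pos'])*100; t=-((ang-a+180)%360-180)
    print('t',round(o['t'],2),'pos',o['tool_pos'].round(4),'xang',a.round(1),'tilt',M[2,2].round(4),'-> shift',s.round(2),'turn',t.round(1),'F',o['contact_force'].round(1))
N=np.array([.577,.0615]); YA=np.radians(10.9); SX=np.array([np.cos(YA),np.sin(YA)]); SY=np.array([-np.sin(YA),np.cos(YA)])
E
python3 - <<'E'
from h import *
p=N-SY*.175; print(p); go(*p,.15,100.9)
E
```

```text
[ 0.6100917  -0.11034277]
t 0.15 pos [0.1574 0.6044 0.2493] xang 165.4 tilt -1.0 -> shift [-61.83 -57.74  10.01] turn 64.5 F [-0.   0.4  0.6]
```

Request:
servo_tool(
  increments=[
    [[0,-61.8,-57.7,0,64.5],[0,-61.8,-57.7,0,64.5],[0,-61.8,-57.7,0,64.5],[0,-61.8,-57.7,0,64.5],[0,-61.8,-57.7,0,64.5]],
  ],
)

```text
t: 0.65
tool_pos: [0.2918, 0.3918, 0.2499]
tool_rot: [1.52, 2.749, -0.0]
contact_force: [0.9, 0.3, -0.2]
opening: 0.0119
grip_force: 0.0
```

```bash
python3 -c "
from h import *
p=N-SY*.175; go(*p,.15,100.9)"
```

```text
t 0.65 pos [0.2918 0.3918 0.2499] xang 122.1 tilt -1.0 -> shift [-59.45   0.26  10.01] turn 21.2 F [ 0.9  0.3 -0.2]
```

Request:
servo_tool(
  increments=[
    [[0,-59.4,0.3,0,21.2],[0,-59.4,0.3,0,21.2],[0,-59.4,0.3,0,21.2],[0,-59.4,0.3,0,21.2],[0,-59.4,0.3,0,21.2]],
  ],
)

```text
t: 1.15
tool_pos: [0.427, 0.1814, 0.2502]
tool_rot: [1.993, 2.428, 0.001]
contact_force: [0.9, 0.1, -0.7]
opening: -0.0001
grip_force: 0.0
```

```bash
python3 -c "
from h import *
p=N-SY*.175; go(*p,.15,100.9)"
```

```text
t 1.15 pos [0.427  0.1814 0.2502] xang 101.2 tilt -1.0 -> shift [-32.18  12.27  10.02] turn 0.3 F [ 0.9  0.1 -0.7]
```

Request:
servo_tool(
  increments=[
    [[0,-32.2,12.3,0,0.3],[0,-32.2,12.3,0,0.3],[0,-32.2,12.3,0,0.3],[0,-32.2,12.3,0,0.3],[0,-32.2,12.3,0,0.3]],
  ],
)

```text
t: 1.65
tool_pos: [0.5601, -0.0304, 0.25]
tool_rot: [-2.0, -2.422, -0.0]
contact_force: [-0.0, -0.3, 0.3]
opening: 0.0001
grip_force: 0.0
```

Request:
servo_tool(
  increments=[
    [[0,-8.5,3.3,0,0],[0,-8.5,3.3,0,0],[0,-8.5,3.3,5,0],[0,-8.5,3.3,10,0],[0,-8.5,3.3,10,0]],
  ],
)

```text
t: 2.15
tool_pos: [0.6023, -0.1044, 0.1407]
tool_rot: [-1.991, -2.41, 0.01]
contact_force: [-1.0, 0.5, -1.3]
opening: -0.0002
grip_force: 0.0
```

```bash
python3 -c "
from h import *
p=N-SY*.175; go(*p,.035,100.9)
d=cam('scene');save(d,'s1.png')
for n,q in(('pad',[*N,.089]),('tab',[*(N-SY*.13),.042]),('deckc',[*(N+.058*SX-.058*SY),.046]),('deckc2',[*(N-.058*SX-.058*SY),.046])): print(n,proj(d,q))
a=cv2.imread('pics/s1.png');u,v=map(int,proj(d,[*(N-SY*.08),.03]));cv2.imwrite('pics/s1c.png',cv2.resize(a[v-50:v+50,u-65:u+65],None,fx=6,fy=6,interpolation=cv2.INTER_CUBIC));print(u-65,v-50)"
```

```text
t 2.15 pos [ 0.6023 -0.1044  0.1407] xang 100.9 tilt -0.9998 -> shift [-0.82  0.82 10.56] turn -0.0 F [-1.   0.5 -1.3]
pad (np.float64(293.17634453673895), np.float64(186.1519944205603))
tab (np.float64(319.4714159450819), np.float64(204.05402081501657))
deckc (np.float64(312.5350473342916), np.float64(192.95895915806858))
deckc2 (np.float64(296.8237215378627), np.float64(204.67119089200543))
244 153
```

View pics/s1c.png

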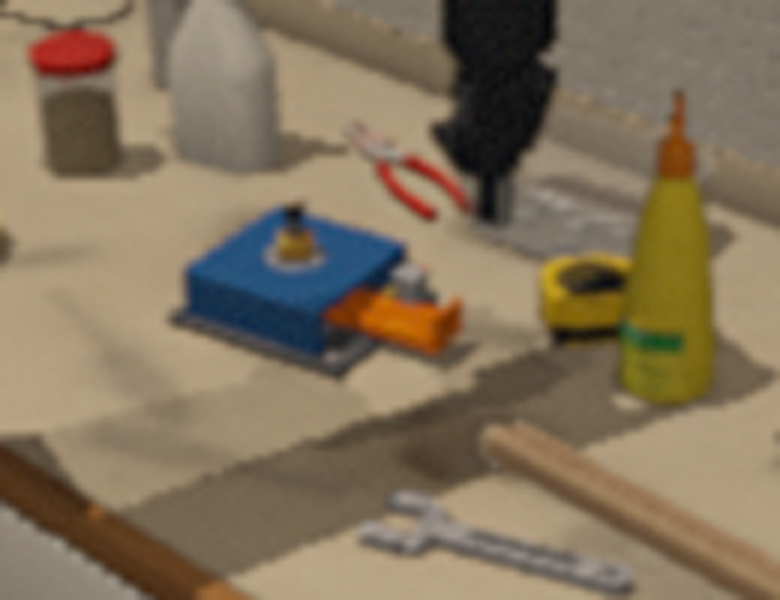

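```bash
python3 -c "
from h import *
d=cam('scene');print(ray(d,355.3,216.5,0))"
```

```text
[ 0.67904335 -0.19305362  0.        ]
```

Request:
servo_tool(
  increments=[
    [[0,-0.8,0.8,0,0],[0,-0.8,0.8,4,0],[0,-0.8,0.8,7,0],[0,-0.8,0.8,7,0],[0,-0.8,0.8,7,0]],
  ],
)

```text
t: 2.75
tool_pos: [0.6192, -0.1124, 0.0831]
tool_rot: [1.997, 2.421, 0.002]
contact_force: [-0.1, -0.5, 0.5]
opening: -0.0001
grip_force: 0.0
```

```bash
python3 -c "
from h import *
p=N-SY*.175; go(*p,.035,100.9)"
```

```text
t 2.75 pos [ 0.6192 -0.1124  0.0831] xang 100.9 tilt -1.0 -> shift [ 0.39 -0.87  4.8 ] turn 0.0 F [-0.1 -0.5  0.5]
```

Request:
servo_tool(
  increments=[
    [[0,0.4,-0.9,3,0],[0,0.4,-0.9,4.8,0],[0,0.4,-0.9,4.8,0],[0,0.4,-0.9,4.8,0]],
  ],
)

```text
t: 3.15
tool_pos: [0.6099, -0.1103, 0.0354]
tool_rot: [1.997, 2.42, 0.003]
contact_force: [0.3, -0.1, 0.5]
opening: 0.0003
grip_force: 0.0
```

```bash
python3 -c "
from h import *
p=N-SY*.095; go(*p,.035,100.9)"
```

```text
t 3.15 pos [ 0.6099 -0.1103  0.0354] xang 100.9 tilt -1.0 -> shift [7.99 0.02 0.02] turn 0.0 F [ 0.3 -0.1  0.5]
```

Request:
servo_tool(
  increments=[
    [[0,2,0,0,0],[0,3.5,0,0,0],[0,4.5,0,0,0],[0,5.5,0,0,0],[0,5.5,0,0,0]],
  ],
)

```text
t: 3.65
tool_pos: [0.5973, -0.0541, 0.0328]
tool_rot: [1.998, 2.424, 0.001]
contact_force: [0.1, -0.7, 0.2]
opening: -0.0001
grip_force: 0.0
```

Request:
servo_tool(
  increments=[
    [[0,0.5,0,0,0],[0,1.0,0,0,0],[0,1.4,0,0,0],[0,1.7,0,0,0],[0,1.7,0,0,0]],
  ],
)

```text
t: 4.15
tool_pos: [0.5941, -0.0394, 0.0324]
tool_rot: [2.0, 2.422, -0.001]
contact_force: [0.1, -3.4, 1.8]
opening: 0.0002
grip_force: 1.7
```

Request:
servo_tool(
  increments=[
    [[0,0.4,0,0,0],[0,0.7,0,0,0],[0,1.0,0,0,0],[0,1.0,0,0,0]],
  ],
)

```text
t: 4.55
tool_pos: [0.5923, -0.0299, 0.0323]
tool_rot: [1.998, 2.422, -0.002]
contact_force: [0.7, -6.3, 1.3]
opening: -0.0
grip_force: 3.4
```

```bash
python3 -c "
from h import *
p=N-SY*.095; go(*p,.035,100.9)"
```

```text
t 4.55 pos [ 0.5923 -0.0299  0.0323] xang 101.0 tilt -1.0 -> shift [-0.23  0.22 -0.27] turn 0.1 F [ 0.7 -6.3  1.3]
```

Request:
servo_tool(
  increments=[
    [[0,0.3,0,0,0],[0,0.6,0,0,0],[0,0.8,0,0,0],[0,0.8,0,0,0]],
  ],
)

```text
t: 4.95
tool_pos: [0.5923, -0.0294, 0.0328]
tool_rot: [1.989, 2.414, -0.016]
contact_force: [4.7, -32.1, -3.8]
opening: -0.0
grip_force: 16.3
```

Request:
servo_tool(
  increments=[
    [[0,0.3,0,0,0],[0,0.6,0,0,0],[0,0.6,0,0,0]],
  ],
)

```text
t: 5.25
tool_pos: [0.5923, -0.0291, 0.0332]
tool_rot: [1.982, 2.408, -0.026]
contact_force: [6.8, -51.1, -8.5]
opening: -0.0005
grip_force: 26.0
```

Request:
servo_tool(
  increments=[
    [[0,-2.5,0,0,0],[0,-5,0,-2,0],[0,-5,0,-7,0],[8.5,-5,0,-12,0],[8.5,-5,0,-12,0]],
  ],
)

```text
t: 5.75
tool_pos: [0.6036, -0.0648, 0.161]
tool_rot: [1.993, 2.414, 0.012]
contact_force: [0.8, -0.4, 1.2]
opening: 0.0282
grip_force: 0.0
```

```bash
sed -i 's/^for n,z.*//' m.py; cat >> h.py <<'E'
SD=np.array([np.cos(np.radians(109.2)),np.sin(np.radians(109.2))]); SO=np.array([.4354,-.1747])
E
python3 m.py; python3 -c "
from h import *
d=cam('top');save(d,'t1.png');go(*(SO-SD*.045),.10,109.2)
a=cv2.imread('pics/t1.png')[170:240,240:330]; cv2.imwrite('pics/t1c.png',cv2.resize(a,None,fx=8,fy=8,interpolation=cv2.INTER_CUBIC))"
```

```text
deck ((574.0573120117188, 74.99623107910156), (115.25105285644531, 89.32820892333984), 11.156667709350586)
gate ((592.0878295898438, -8.764442443847656), (32.6640739440918, 18.669103622436523), 12.526067733764648) [576.31825484 -20.3686414 ] [6.09775579e+02 1.08749386e-02]
span ((457.9208068847656, -239.46975708007812), (49.10789108276367, 168.0022735595703), 19.086807250976562) [[ 407. -168.]
 [ 462. -327.]
 [ 509. -311.]
 [ 454. -152.]]
t 5.85 pos [ 0.5998 -0.0639  0.1539] xang 100.9 tilt -1.0 -> shift [-12.22 -17.62   5.34] turn -8.3 F [-0.1  0.1 -1.1]
```

View pics/t1c.png

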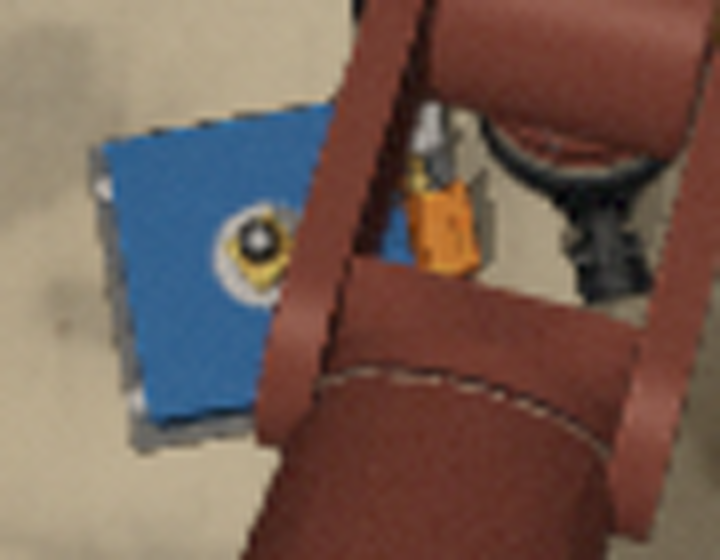

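Request:
servo_tool(
  increments=[
    [[5,-12.2,-17.6,0,-8.3],[5,-12.2,-17.6,0,-8.3],[5,-12.2,-17.6,0,-8.3],[5,-12.2,-17.6,0,-8.3],[5,-12.2,-17.6,5.3,-8.3]],
  ],
)

```text
t: 6.35
tool_pos: [0.4514, -0.2208, 0.1083]
tool_rot: [1.817, 2.549, 0.0]
contact_force: [0.5, -0.6, -0.1]
opening: 0.0502
grip_force: 0.0
```

Request:
servo_tool(
  increments=[
    [[5,0,0,0,0],[5,0,0,0,0]],
  ],
)

```text
t: 6.55
tool_pos: [0.4487, -0.2152, 0.1015]
tool_rot: [-1.816, -2.556, -0.001]
contact_force: [1.0, 0.2, 0.6]
opening: 0.0504
grip_force: 0.0
```

```bash
python3 -c "
from h import *
go(*(SO-SD*.045),.022,109.2)
d=cam('top');save(d,'t2.png')
u,v=map(int,proj(d,[*N,.06])); print(proj(d,[*N,.06]),proj(d,[*N,.089]),proj(d,[*N,.046]))
a=cv2.imread('pics/t2.png')[v-15:v+15,u-20:u+20]; cv2.imwrite('pics/t2c.png',cv2.resize(a,None,fx=20,fy=20,interpolation=cv2.INTER_CUBIC))
p0=np.array(proj(d,[*N,.06]));
for q in(0,15): 
  for k in range(4):
    b=np.radians(10.9-q+90*k); print(q,k,(20*(np.array(proj(d,[N[0]+.01697*np.cos(b),N[1]+.01697*np.sin(b),.06]))-[u-20,v-15])).round())
"
```

```text
t 6.55 pos [ 0.4487 -0.2152  0.1015] xang 109.2 tilt -1.0 -> shift [-0.28  0.1   7.95] turn 0.0 F [1.  0.2 0.6]
(np.float64(272.99403471166767), np.float64(200.88567271287593)) (np.float64(272.10381339023536), np.float64(199.53528414343367)) (np.float64(273.4099297635834), np.float64(201.51654945180985))
0 0 [403. 214.]
0 1 [315. 336.]
0 2 [436. 421.]
0 3 [525. 300.]
15 0 [431. 213.]
15 1 [314. 308.]
15 2 [409. 423.]
15 3 [526. 327.]
```

View pics/t2c.png

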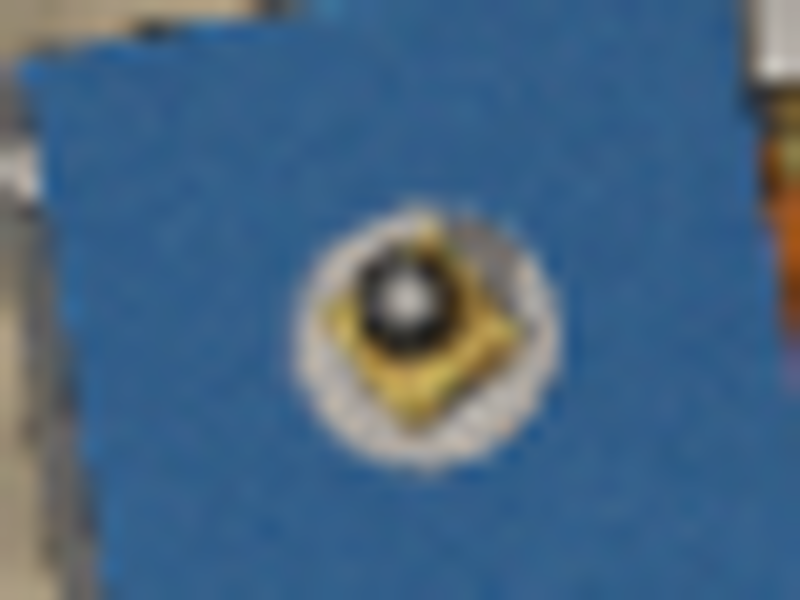

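Request:
servo_tool(
  increments=[
    [[5,-0.2,0.1,4,0],[5,-0.2,0.1,7,0],[5,-0.2,0.1,8,0],[5,-0.2,0.1,8,0]],
  ],
)

```text
t: 7.0
tool_pos: [0.452, -0.2173, 0.0235]
tool_rot: [-1.816, -2.561, -0.0]
contact_force: [-1.1, 0.2, 0.3]
opening: 0.0499
grip_force: 0.0
```

Request:
servo_tool(
  increments=[
    [[0,0,0,0,0],[0,0,0,0,0],[0,0,0,0,0],[0,0,0,0,0],[0,0,0,0,0]],
  ],
  newtons=60,
)

```text
t: 7.5
tool_pos: [0.4534, -0.2193, 0.0264]
tool_rot: [1.817, 2.558, 0.001]
contact_force: [-0.7, 1.7, 6.7]
opening: 0.0153
grip_force: 58.8
```

```bash
python3 -c "
from h import *
go(*(SO-SD*.045),.022,109.2)
d=cam('top');M,_=0,0
"; python3 m.py | grep -A4 span
```

```text
t 7.5 pos [ 0.4534 -0.2193  0.0264] xang 109.2 tilt -1.0 -> shift [ 0.3  -0.24  0.44] turn 0.0 F [-0.7  1.7  6.7]
span ((420.01611328125, -180.09071350097656), (6.458636283874512, 13.087738037109375), 0.9155195355415344) [[ 417. -174.]
 [ 417. -187.]
 [ 423. -187.]
 [ 423. -173.]]
```

Request:
servo_tool(
  increments=[
    [[0,0,0,-2,0],[0,0,0,-5,0],[0,0,0,-8,0],[0,0,0,-8,0]],
  ],
)

```text
t: 8.0
tool_pos: [0.4547, -0.2203, 0.1092]
tool_rot: [1.813, 2.553, 0.0]
contact_force: [0.9, -0.1, -1.4]
opening: 0.0154
grip_force: 59.2
```

```bash
python3 -c "
from h import *
go(*(SO-SD*.045),.1,109.2)
d=cam('scene');save(d,'s2.png')
p=ctrl.get_obs()['tool_pos']; u,v=map(int,proj(d,p));print(u,v)
a=cv2.imread('pics/s2.png')[v-45:v+45,u-60:u+60]; cv2.imwrite('pics/s2c.png',cv2.resize(a,None,fx=6.5,fy=6.5,interpolation=cv2.INTER_CUBIC))"
```

```text
t 8.0 pos [ 0.4547 -0.2203  0.1092] xang 109.2 tilt -0.9999 -> shift [ 0.45 -0.33  0.92] turn 0.0 F [ 0.9 -0.1 -1.4]
322 219
```

View pics/s2c.png

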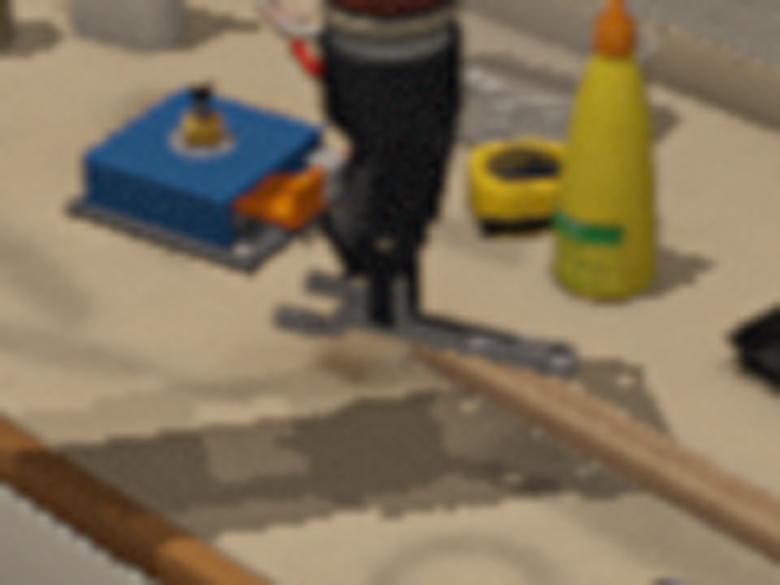

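```bash
python3 -c "
from h import *
from scipy.optimize import least_squares
d=cam('scene'); o=ctrl.get_obs(); p=o['tool_pos']; print(p)
D=np.array([*SD,0])
px=np.array([307.1-.4,219.8-.4,348.6-.4,228.2-.4])
P=lambda a,x:np.array(proj(d,p+np.array([0,0,a[1]])+(x+a[0])*(D*np.cos(a[2])+np.array([0,0,np.sin(a[2])]))))
f=lambda a:np.r_[P(a,.015),P(a,-.141)]-px
r=least_squares(f,[.045,-.01,0]); print(r.x,r.fun); print(f([.045,-.012,0]))
"
```

```text
[ 0.45207076 -0.21853039  0.10443593]
[ 0.04299582 -0.01185007 -0.03722778] [ 0.18341371 -0.01281986 -0.16501763  0.00086428]
[-0.34707429 -0.60957799 -0.73263757  0.79653744]
```

```bash
cat >> h.py <<'E'
NUT=np.array([.5773,.0625]); W=np.radians(42.4); n=np.array([np.cos(W),np.sin(W)])
E
python3 -c "
from h import *
go(*(NUT-.05*n),.15,42.4)"
```

```text
t 8.1 pos [ 0.4521 -0.2185  0.1044] xang 109.2 tilt -1.0 -> shift [20.44 16.49 -4.57] turn 66.8 F [-0.7 -0.  -2.6]
```

Request:
servo_tool(
  increments=[
    [[0,0,0,-4.6,8],[0,4,3.2,-4.6,16],[0,8,6.4,-4.6,24],[0,12,9.6,-4.6,32],[0,15,12,-4.6,40]],
  ],
)

```text
t: 8.6
tool_pos: [0.5102, -0.0488, 0.1474]
tool_rot: [-2.558, -1.819, 0.004]
contact_force: [1.3, -0.2, -2.5]
opening: 0.0153
grip_force: 59.4
```

```bash
python3 -c "
from h import *
go(*(NUT-.05*n),.15,42.4)"
```

```text
t 8.6 pos [ 0.5102 -0.0488  0.1474] xang 70.8 tilt -1.0 -> shift [ 8.32  0.3  -0.26] turn 28.4 F [ 1.3 -0.2 -2.5]
```

Request:
servo_tool(
  increments=[
    [[0,2.5,0.1,0,8],[0,5,0.2,0,16],[0,7.5,0.3,0,24],[0,7.5,0.3,0,27],[0,7.5,0.3,0,27]],
  ],
)

```text
t: 9.1
tool_pos: [0.537, 0.0202, 0.1472]
tool_rot: [-2.908, -1.183, 0.007]
contact_force: [0.3, 0.0, -3.1]
opening: 0.0153
grip_force: 59.4
```

```bash
python3 -c "
from h import *
go(*(NUT-.05*n),.11,42.4)
print(ctrl.get_obs()['dq'].round(3))
d=cam('top');save(d,'t3.png')
u,v=map(int,proj(d,[*N,.1]))
a=cv2.imread('pics/t3.png')[v-30:v+40,u-40:u+50]; cv2.imwrite('pics/t3c.png',cv2.resize(a,None,fx=8,fy=8,interpolation=cv2.INTER_CUBIC))"
```

```text
t 9.1 pos [0.537  0.0202 0.1472] xang 44.3 tilt -1.0 -> shift [ 0.85 -0.37  3.72] turn 1.9 F [ 0.3  0.  -3.1]
[-0.02  -0.011  0.002 -0.002  0.002 -0.04 ]
```

View pics/t3c.png

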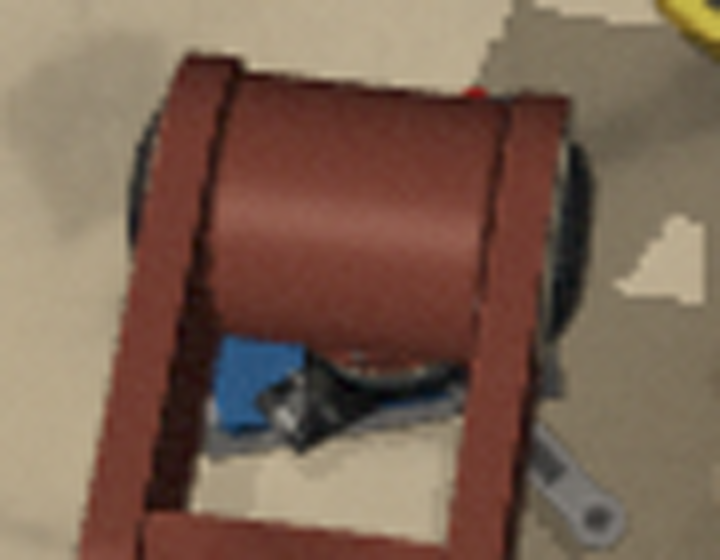

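Request:
servo_tool(
  increments=[
    [[0,0.8,-0.4,1,1.9],[0,0.8,-0.4,1,1.9],[0,0.8,-0.4,1,1.9]],
  ],
)

```text
t: 9.45
tool_pos: [0.5406, 0.0274, 0.139]
tool_rot: [-2.929, -1.134, 0.003]
contact_force: [-0.7, 0.8, -3.0]
opening: 0.0155
grip_force: 59.4
```

```bash
python3 -c "
from h import *
go(*(NUT-.05*n),.11,42.4)
d=cam('top');u,v=map(int,proj(d,[*N,.1]))
e=ray(d,u-40+598/8-.5,v-30+518/8-.5,.14);p=np.array([.537,.0202]);r=p-e[:2];print('eye',e,np.hypot(*r),np.degrees(np.arctan2(r[1],r[0])))
d=cam('scene');save(d,'s3.png');u,v=map(int,proj(d,[*NUT,.1]));print(u,v,proj(d,[*NUT,.089]))
a=cv2.imread('pics/s3.png')[v-35:v+45,u-50:u+60]; cv2.imwrite('pics/s3c.png',cv2.resize(a,None,fx=7,fy=7,interpolation=cv2.INTER_CUBIC))"
```

```text
t 9.45 pos [0.5406 0.0274 0.139 ] xang 42.3 tilt -1.0 -> shift [ 0.09 -0.11  2.9 ] turn -0.1 F [-0.7  0.8 -3. ]
eye [ 0.47017979 -0.04526253  0.14      ] 0.09354294286000492 44.41196704810913
292 183 (np.float64(293.0653379621047), np.float64(186.05282038575174))
```

View pics/s3c.png

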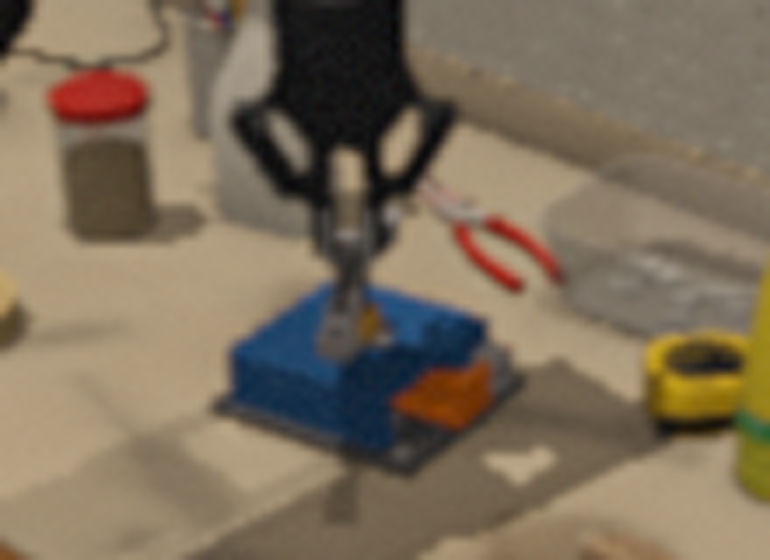

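Request:
servo_tool(
  increments=[
    [[0,0.1,-0.1,1.5,0],[0,0.1,-0.1,3,0],[0,0.1,-0.1,4.2,0],[0,0.1,-0.1,4.2,0],[0,0.1,-0.1,4.2,0]],
  ],
)

```text
t: 10.05
tool_pos: [0.5409, 0.0293, 0.0971]
tool_rot: [-2.93, -1.133, 0.002]
contact_force: [0.2, -0.0, -2.0]
opening: 0.0154
grip_force: 59.4
```

```bash
python3 -c "
from h import *
go(*(NUT-.05*n),.075,42.4)"
```

```text
t 10.05 pos [0.5409 0.0293 0.0971] xang 42.3 tilt -1.0 -> shift [-0.07  0.    2.21] turn -0.1 F [ 0.2 -0.  -2. ]
```

Request:
servo_tool(
  increments=[
    [[0,0,0,0.5,0],[0,0,0,1,0],[0,0,0,1.3,0],[0,0,0,1.3,0]],
  ],
)

```text
t: 10.45
tool_pos: [0.5417, 0.0291, 0.0853]
tool_rot: [2.93, 1.133, 0.0]
contact_force: [-1.9, -0.7, 0.9]
opening: 0.0157
grip_force: 59.8
```

Request:
servo_tool(
  increments=[
    [[0,0,0,0.3,0],[0,0,0,0.6,0],[0,0,0,0.8,0],[0,0,0,0.8,0]],
  ],
)

```text
t: 10.85
tool_pos: [0.5417, 0.0294, 0.0774]
tool_rot: [-2.93, -1.133, -0.001]
contact_force: [-0.6, 0.8, -2.4]
opening: 0.0156
grip_force: 60.2
```

Request:
servo_tool(
  increments=[
    [[0,0,0,0.2,0],[0,0,0,0.4,0],[0,0,0,0.5,0],[0,0,0,0.5,0]],
  ],
)

```text
t: 11.25
tool_pos: [0.5416, 0.0296, 0.073]
tool_rot: [-2.929, -1.133, 0.001]
contact_force: [-3.4, 2.1, 5.9]
opening: 0.0158
grip_force: 61.3
```

Request:
servo_tool(
  increments=[
    [[0,0,0,0.1,0],[0,0,0,0.2,0],[0,0,0,0.2,0]],
  ],
)

```text
t: 11.55
tool_pos: [0.5417, 0.0297, 0.0726]
tool_rot: [-2.929, -1.133, 0.002]
contact_force: [-9.2, 2.6, 16.0]
opening: 0.0156
grip_force: 62.5
```

Request:
servo_tool(
  increments=[
    [[4,0,0,0,0],[4,0,0,0,0],[4,0,0,0,0],[4,0,0,-2,0],[4,0,0,-5,0]],
  ],
)

```text
t: 12.05
tool_pos: [0.5394, 0.0293, 0.1176]
tool_rot: [-2.928, -1.131, 0.008]
contact_force: [1.3, -0.1, -0.1]
opening: 0.04
grip_force: 0.0
```

Request:
servo_tool(
  increments=[
    [[4,-4,0,0,0],[4,-7.5,0,0,0],[4,-7.5,0,0,0],[4,-7.5,0,0,0]],
  ],
)

```text
t: 12.45
tool_pos: [0.4857, -0.0215, 0.1198]
tool_rot: [-2.931, -1.131, -0.001]
contact_force: [0.2, -0.1, -0.4]
opening: 0.0398
grip_force: 0.0
```

```bash
python3 -c "
from h import *
go(*(NUT-.123*n),.06,42.4); print(ctrl.get_obs()['opening'])
d=cam('scene');save(d,'s4.png');u,v=map(int,proj(d,[*NUT,.06]));print(u,v)
a=cv2.imread('pics/s4.png')[v-30:v+40,u-50:u+40]; a=cv2.resize(a,None,fx=8,fy=8,interpolation=cv2.INTER_CUBIC)
cv2.imwrite('pics/s4c.png',a)
for x in(-.141,-.026,.015): print(x,(8*(np.array(proj(d,[*(NUT+x*n),.058]))-[u-50,v-30])+4).round())"
```

```text
t 12.45 pos [ 0.4857 -0.0215  0.1198] xang 42.2 tilt -1.0 -> shift [ 0.13 -0.03  5.98] turn -0.2 F [ 0.2 -0.1 -0.4]
0.03978864771610272
293 192
-0.141 [385. 387.]
-0.026 [403. 272.]
0.015 [409. 235.]
```

View pics/s4c.png

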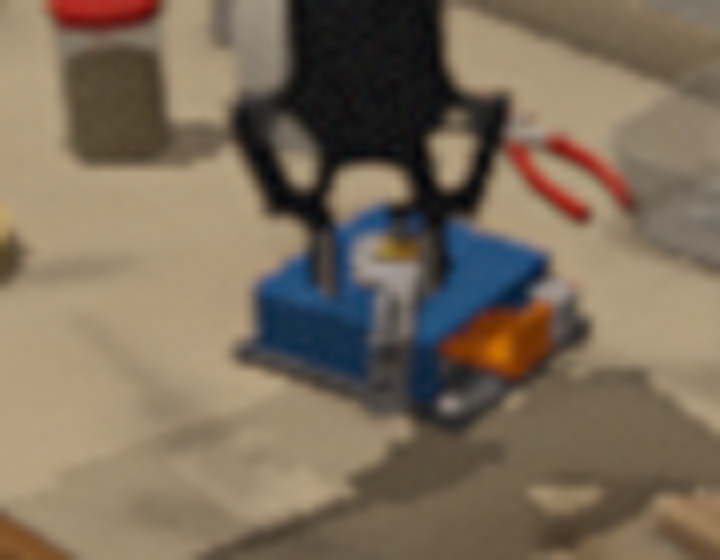

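Request:
servo_tool(
  increments=[
    [[4,0.7,0,2,0],[4,0.7,0,5,0],[4,0.7,0,6.3,0],[4,0.7,0,6.3,0]],
  ],
)

```text
t: 12.9
tool_pos: [0.4895, -0.0157, 0.0545]
tool_rot: [-2.927, -1.133, 0.007]
contact_force: [-0.4, 0.6, 0.6]
opening: 0.0399
grip_force: 0.0
```

Request:
servo_tool(
  increments=[
    [[0,0,0,0,0],[0,0,0,0,0],[0,0,0,0,0],[0,0,0,0,0],[0,0,0,0,0]],
  ],
  newtons=40,
)

```text
t: 13.4
tool_pos: [0.492, -0.0164, 0.0581]
tool_rot: [2.93, 1.133, 0.003]
contact_force: [0.2, 2.7, 3.0]
opening: 0.0171
grip_force: 41.2
```

```bash
python3 -c "
from h import *
go(*(NUT-.117*n),.056,42.4); p=ctrl.get_obs()['tool_pos'];print(np.hypot(*(p[:2]-NUT)))
r=11.7
for f in(4,8,12,16,20):a=np.radians(f);print(f,(r*(1-np.cos(a))).round(2),(-r*np.sin(a)).round(2))"
```

```text
t 13.4 pos [ 0.492  -0.0164  0.0581] xang 42.3 tilt -1.0 -> shift [-0.08 -0.07  0.21] turn -0.1 F [0.2 2.7 3. ]
0.11618882143148458
4 0.03 -0.82
8 0.11 -1.63
12 0.26 -2.43
16 0.45 -3.22
20 0.71 -4.0
```

Request:
servo_tool(
  increments=[
    [[0,0,-0.8,0,4],[0,0.1,-1.6,0,8],[0,0.3,-2.4,0,12],[0,0.45,-3.2,0,16],[0,0.7,-4.0,0,20]],
  ],
)

```text
t: 13.9
tool_pos: [0.4695, 0.0175, 0.0577]
tool_rot: [3.081, 0.604, 0.001]
contact_force: [-1.6, -1.2, 1.9]
opening: 0.0172
grip_force: 41.9
```

```bash
cat > k.py <<'E'
from h import *
import sys
o=ctrl.get_obs();v=NUT-o['tool_pos'][:2];a=np.degrees(np.arctan2(v[1],v[0]));print('r',np.hypot(*v).round(4),'dir',a.round(1))
f=float(sys.argv[1]);w=np.radians(a-f);c=np.cos(w),np.sin(w);p=NUT-.117*np.array(c);go(*p,o['tool_pos'][2],a-f)
E
python3 k.py 20
```

```text
r 0.1168 dir 22.7
t 13.9 pos [0.4695 0.0175 0.0577] xang 22.2 tilt -1.0 -> shift [ 0.65 -4.01 -0.01] turn 19.5 F [-1.6 -1.2  1.9]
```

Request:
servo_tool(
  increments=[
    [[0,0,-0.8,0,4],[0,0.1,-1.6,0,8],[0,0.3,-2.4,0,12],[0,0.45,-3.2,0,16],[0,0.7,-4.0,0,20]],
  ],
)

```text
t: 14.4
tool_pos: [0.4604, 0.057, 0.0576]
tool_rot: [3.139, 0.06, -0.002]
contact_force: [-3.9, -3.1, 4.6]
opening: 0.0169
grip_force: 42.0
```

```bash
python3 k.py 20
```

```text
r 0.1171 dir 2.7
t 14.4 pos [0.4604 0.057  0.0576] xang 2.2 tilt -1.0 -> shift [ 0.68 -4.01 -0.01] turn 19.5 F [-3.9 -3.1  4.6]
```

Request:
servo_tool(
  increments=[
    [[0,0,-0.8,0,4],[0,0.1,-1.6,0,8],[0,0.3,-2.4,0,12],[0,0.45,-3.2,0,16],[0,0.7,-4.0,0,20]],
  ],
)

```text
t: 14.9
tool_pos: [0.4653, 0.0973, 0.0577]
tool_rot: [3.101, -0.486, -0.004]
contact_force: [-7.0, -2.3, 8.9]
opening: 0.0169
grip_force: 42.2
```

Request:
servo_tool(
  increments=[
    [[0,0,-0.4,0,2],[0,0,-0.8,0,4],[0,0.1,-1.2,0,6],[0,0.1,-1.2,0,6]],
  ],
)

```text
t: 15.3
tool_pos: [0.4696, 0.1089, 0.0577]
tool_rot: [3.073, -0.645, -0.006]
contact_force: [-9.1, -0.1, 10.3]
opening: 0.0171
grip_force: 42.2
```

```bash
python3 k.py 4; python3 -c "
from h import *
print(ctrl.get_obs()['wrist_torque'])"
```

```text
r 0.1173 dir -23.3
t 15.3 pos [0.4696 0.1089 0.0577] xang -23.7 tilt -1.0 -> shift [ 0.05 -0.82 -0.  ] turn 3.6 F [-9.1 -0.1 10.3]
[-0.01085772  1.15172471  0.19841682]
```

Request:
servo_tool(
  increments=[
    [[0,0,-0.4,0,2],[0,0,-0.8,0,4],[0,0,-0.8,0,4],[0,0,-0.8,0,4]],
  ],
)

```text
t: 15.7
tool_pos: [0.473, 0.1163, 0.0578]
tool_rot: [3.049, -0.751, -0.005]
contact_force: [-7.4, 1.0, 8.8]
opening: 0.0173
grip_force: 42.1
```

```bash
python3 k.py 4
```

```text
r 0.1174 dir -27.3
t 15.7 pos [0.473  0.1163 0.0578] xang -27.7 tilt -1.0 -> shift [ 0.06 -0.82 -0.  ] turn 3.6 F [-7.4  1.   8.8]
```

Request:
servo_tool(
  increments=[
    [[0,0,-0.4,0,2],[0,0,-0.8,0,4],[0,0,-0.8,0,4],[0,0,-0.8,0,4]],
  ],
)

```text
t: 16.1
tool_pos: [0.4769, 0.1233, 0.0579]
tool_rot: [3.021, -0.857, -0.004]
contact_force: [-6.9, 0.1, 8.9]
opening: 0.0173
grip_force: 42.1
```

```bash
python3 k.py 4
```

```text
r 0.1174 dir -31.2
t 16.1 pos [0.4769 0.1233 0.0579] xang -31.7 tilt -1.0 -> shift [ 0.06 -0.82 -0.  ] turn 3.5 F [-6.9  0.1  8.9]
```

Request:
servo_tool(
  increments=[
    [[4,0,0,0,0],[4,0,0,0,0],[4,0,0,-3,0],[4,0,0,-8,0],[4,0,0,-10,0]],
  ],
)

```text
t: 16.6
tool_pos: [0.48, 0.1233, 0.1617]
tool_rot: [-3.019, 0.859, -0.011]
contact_force: [1.4, 0.5, -0.5]
opening: 0.0402
grip_force: 0.0
```

Request:
servo_tool(
  increments=[
    [[4,0,-5,0,0],[4,0,-10,0,0],[4,0,-15,0,0],[4,0,-20,0,0],[4,0,-20,0,0]],
  ],
)

```text
t: 17.1
tool_pos: [0.5847, 0.2973, 0.1553]
tool_rot: [-3.023, 0.854, 0.001]
contact_force: [0.7, -0.7, 0.5]
opening: 0.0403
grip_force: 0.0
```

```bash
cat > v.py <<'E'
from h import *
d=cam('top');save(d,'t5.png');hsv=cv2.cvtColor(d['img'],cv2.COLOR_RGB2HSV);H,S,V=[c.astype(int) for c in cv2.split(hsv)]
u,v=map(int,proj(d,[*NUT,.06])); print(u,v)
b=((H>12)&(H<32)&(S>110)&(V>80))
c=b[v-9:v+10,u-9:u+10]
for r in range(v-9,v+10): print(''.join('#' if b[r,k] else ('B' if 95<H[r,k]<125 and S[r,k]>120 else ('+' if V[r,k]>130 and S[r,k]<70 else '.')) for k in range(u-30,u+12)))
g=((S<70)&(V>70)&~((H>95)&(H<125)&(S>90))).astype(np.uint8); k=np.zeros_like(g); k[v-12:v+50,u-12:u+45]=1
pts=[]
for r in (-.045,-.055,-.065,-.075): pass
e=ctrl.get_obs(); print(e['tool_pos'],e['contact_force'])
E
python3 v.py
```

```text
272 200
............BBBBBBBBBBBBBBBBBBBBBBBBBBBBBB
............BBBBBBBBBBBBBBBBBBBBBBBBBBBBBB
............BBBBBBBBBBBBBBBBBBBBBBBBBBBBBB
............BBBBBBBBBBBBBB+..BBBBBBBBBBBBB
............BBBBBBBBBBBBB++++.++..BBBBBBBB
.............BBBBBBBBBBB.++++.+++...BBBBBB
.............BBBBBBBBBBB++++.#...+...BBBBB
.............BBBBBBBBBB.++++....##.++BBBBB
.............BBBBBBBBBB++++..++..##.++BBBB
.............BBBBBBBBB.++++#.++..##.++.BBB
.............BBBBBBBBB++++.......##.+++.BB
..............BBBBBBBBB.+.+.#..####++++.BB
.............BBBBBBBB.++...#######.++++BBB
.............BBBBBBBB+++++..###.##++++.BBB
..............BBBBBBB.++++++..+##++++.BBBB
..............BBBBBBBB.+++++++..+++++BBBBB
..............BBBBBBBBBB.++++++..+++.BBBBB
..............BBBBBBBBB++++++++++...BBBBBB
...............BBBBBBB.++++++.++++.BBBBBBB
[0.58356389 0.2952155  0.15554172] [-0.29649085 -0.15175128 -0.75751766]
```

```bash
cat > w.py <<'E'
from h import *
d=cam('top'); save(d,'t6.png')
for f in('top0.png','t2.png','t6.png'):
    im=cv2.imread('pics/'+f); x0,y0=262,190
    a=cv2.resize(im[y0:y0+24,x0:x0+24],None,fx=8,fy=8,interpolation=cv2.INTER_CUBIC)
    h=cv2.cvtColor(a,cv2.COLOR_BGR2HSV);H,S,V=[c.astype(int) for c in cv2.split(h)]
    for st in (80,110):
        m=((H>10)&(H<35)&(S>st)&(V>60)).astype(np.uint8); m=cv2.morphologyEx(m,cv2.MORPH_OPEN,np.ones((5,5)))
        ys,xs=np.nonzero(m); p=np.array([ray(d,x0+(x+.5)/8-.5,y0+(y+.5)/8-.5,.06)[:2] for x,y in zip(xs,ys)])*1000
        p=p[np.hypot(*(p-NUT*1000).T)<19]
        print(f,st,len(p),cv2.minAreaRect(p.astype(np.float32)))
im=d['img'];h=cv2.cvtColor(im,cv2.COLOR_RGB2HSV);H,S,V=cv2.split(h)
s=((S<60)&(V>100)).astype(np.uint8);k=np.zeros_like(s);k[195:250,205:285]=s[195:250,205:285]
c=max(cv2.findContours(k,0,1)[0],key=cv2.contourArea);p=np.array([ray(d,*q,.058)[:2] for q in c[:,0]])*1000
r=cv2.minAreaRect(p.astype(np.float32));print('spanner',r,cv2.boxPoints(r).round())
E
python3 w.py
```

```text
top0.png 80 2468 ((576.5814819335938, 62.46540832519531), (24.864946365356445, 24.865591049194336), 39.134437561035156)
top0.png 110 1996 ((576.4271240234375, 62.45367431640625), (23.168367385864258, 23.298351287841797), 39.17915725708008)
t2.png 80 2502 ((576.5911254882812, 62.52154541015625), (24.8768253326416, 24.777111053466797), 38.83802032470703)
t2.png 110 2010 ((576.4008178710938, 62.49934387207031), (23.075817108154297, 22.979385375976562), 38.915164947509766)
t6.png 80 2487 ((576.4794311523438, 63.15545654296875), (25.878023147583008, 25.649662017822266), 71.35688018798828)
t6.png 110 1815 ((575.8855590820312, 61.73694610595703), (20.789947509765625, 24.696056365966797), 64.4017105102539)
spanner ((516.1304931640625, 90.75973510742188), (49.07707977294922, 172.0635986328125), 65.64789581298828) [[428. 104.]
 [584.  33.]
 [605.  78.]
 [448. 149.]]
```

```bash
python3 -c "
from h import *
print(ctrl.finish_job(), ctrl.get_obs()['t'])"
```

```text
the job is handed in; nothing more can be done
the job is handed in; nothing more can be done
```

I've handed the job in, but the hand-in gave no verdict: the gate was pushed solidly home (catch click presumed, not seen) and the spanner was set flat on the nut, released and retaken by its outer handle. By image the nut is turned up to about its stop (roughly 1.2–1.3 rad, ±0.07), though I never felt it come up solid, and the screw's setting was only inferred from the nut's angle.

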